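# Take one clean beaker from the covered dispenser and put it on the balance

## Task

Get one clean beaker onto the balance: lift the dispenser's dust cover over its catch, slide it fully open, pull only the green top beaker straight out of the nested stack, and set it upright and gently in the middle of the round pan without dropping it. Then slide the dust cover back over the remaining yellow beaker until it is fully home and sits down behind its catch again. Leave the yellow beaker in its seat and do not knock over or shove the dish, cup and bottle standing around.

Things in the scene. Friction and masses are not known exactly. Their poses are not given: they have to be found in the camera images.
- deck: White deck of the beaker dispenser (fixed), 140 x 220 mm, sloping 25 degrees: x points up the slope (away from the robot), y left along it (level), z out of it at right angles (up, leaning 25 degrees towards the robot). Origin: middle of its upper face, 78 mm above the bench. A rail 62 mm high (along z) runs along y at x = +52 mm.
- stack_seat (a point): Mouth of the 53 mm hole in the deck in which the lower beaker sits, in the plane of the deck's upper face; axes as the deck. Both beakers stand along the deck's z axis here: lower rim 44 mm, top rim 88 mm from this point along z.
- cover_grip (a point): Centre of the dust cover's orange grip: 40 mm along the deck's x, 18 along y (pinch across y, coming along the deck's -z), its top 15 mm further along z; free beside it down to 25 mm below this point. Axes as the deck. A blue arm carries a 66 mm disc centred 62 mm down-slope (-x) and 22 mm below; closed, it hangs 3.5 mm over the top beaker's rim and bars its way.
- cover_travel (a joint): Travel of the dust cover along the deck's +y, m: 0 closed (over the beakers), 0.110 fully open. Rail friction about 2 N; it stays where it is left.
- cover_lift (a joint): Rise of the cover along the deck's z, m: 0 down, 0.016 upper stop; weight and spring push it down with 3 to 6 N. A steel bump on the rail stops its foot, equally steep on both sides: for travels between 0.003 and 0.030 it must be raised more than 7.5 mm (11 mm is good), both to open and to close; beyond 0.031 it may be low. At travel 0 it drops down behind the bump.
- top_beaker_centre (a point): Centre of the top beaker (green plastic, 80 mm tall, about 70 g), half-way up its axis, 40 mm above its foot; z axis from foot to mouth. Straight collar, 60 mm outer diameter, 3 mm wall, from 36 to 80 mm above the foot; below it a tapered foot, nested 36 mm deep in the lower beaker. The whole collar stands out: pinch it there and pull along its axis.
- lower_beaker_centre (a point): Centre of the lower beaker, of the same shape but yellow (140 g), 40 mm above its foot; its tapered foot sits in the deck's hole, its collar stands on the deck.
- pan (a point): Centre of the upper face of the balance's round steel pan, 120 mm diameter, 54 mm above the bench. The balance (white, 160 x 150 mm, low) is fixed; its z axis points up.
- culture_dish: Bystander: closed red culture dish, 84 mm diameter, 15 mm high, flat on the bench; origin at the centre of its underside.
- red_cup: Bystander: specimen cup with red lid, 65 mm diameter, 67 mm high; origin at the centre of its underside.
- media_bottle: Bystander: small red bottle with blue cap, 34 mm diameter, 117 mm high, at the back; origin at the centre of its underside.

How it is judged (in metres and radians):
On the way, in this order (a step that is already met when the one before it is completed fails the run):
1. the dust cover is slid fully open (travel over 100 mm) with the beakers still in place (value of joint cover_travel above 0.1 m and distance between top_beaker_centre and lower_beaker_centre below 0.055 m), for 0.1 s.
2. the top beaker is out of the stack and the lower one is still in its seat (distance between top_beaker_centre and lower_beaker_centre above 0.082 m and distance between lower_beaker_centre and stack_seat below 0.012 m), for 0.1 s.
3. the beaker stands upright on the pan, let go (horizontal distance between top_beaker_centre and pan below 0.025 m and z of top_beaker_centre in the frame of pan below 0.044 m and angle between top_beaker_centre's own z axis and vertical below 0.1 rad and contact force between the fingers and top_beaker below 0.1 N), for 0.2 s.
4. the dust cover is fully home and down behind its catch (value of joint cover_travel below 0.004 m and value of joint cover_lift below 0.002 m), for 0.2 s.
At the end, for the whole second after the job is handed in: The cover is closed (travel under 4 mm) and down (rise under 2 mm); the top beaker stands upright (within 0.1 rad) and at rest on the pan, its axis within 25 mm of the pan's centre; the lower beaker sits in its hole (centre within 10 mm of the seat point, axis within 0.12 rad of the deck's normal) (all of step 4 and horizontal distance between top_beaker_centre and pan below 0.025 m and z of top_beaker_centre in the frame of pan between 0.035 and 0.044 m and angle between top_beaker_centre's own z axis and vertical below 0.1 rad and linear speed of top_beaker below 0.02 m/s and distance between lower_beaker_centre and stack_seat below 0.01 m and angle between the z axis of lower_beaker_centre and the z axis of deck, either way round below 0.12 rad); the robot touches nothing.
It fails at once if the top beaker is dropped (falls faster than 0.6 m/s with no finger on it) (linear speed of top_beaker above 0.6 m/s and contact force between the fingers and top_beaker below 0.05 N).
It fails at once if the lower beaker is pulled out of its seat by more than 20 mm (distance between lower_beaker_centre and stack_seat above 0.024 m).
It fails at once if a bystander (dish, cup or bottle) is moved by more than 30 mm or tipped (distance of any of culture_dish, red_cup, media_bottle from where it was at the start of the episode above 0.03 m or angle between any of culture_dish, red_cup, media_bottle's own z axis and vertical above 0.5 rad).
It also fails if it takes over 72 s, if anything falls off the work surface, if the arm or the gripper's body presses on something with over 40 N, if the wrist force passes 120 N, or if a joint passes its speed limit or range.

## Robot

A 6-joint arm with a two-finger parallel gripper is mounted at the origin on a cart in front of the work surface, level with it; the furniture and walls round the work are solid. World frame = base frame: x ahead of the robot, y to its left, z up, the work surface at z = 0. Lengths are in mm, angles in rad, forces in N, time in s.
With the tool pointing down it reaches from about 350 to 975 mm from the base axis. Payload 7.1 kg.
Tool frame: the origin (TCP) lies between the finger pads; the fingertips stand 19 mm ahead of it and the grasp point (between the pads) is the TCP (ctrl.finger_overhang is the distance from the TCP to the fingertips, in mm); z points along the fingers, y is the line along which they close (so a half turn about z gives the same grasp; the last joint's range is limited). The gripper opens to 88 mm and grips with 3 to 60 N. Pads are 20 mm wide; open, the fingers measure 115 mm over their backs; the gripper's body (75 mm by 178 mm) begins 61 mm behind the grasp point.
Start: joints at [-1.325, 0.423, 1.63, -0, 1.089, -0.019], TCP at [163.591, -603.194, 241.675] pointing down, gripper open.
Joint ranges: [-3, 3], [-0.9, 2.11], [0.09, 2.58], [-1.31, 4.45], [0.11, 2.69], [-2.54, 2.54]. Speed limits (rad/s): [2.39, 2.39, 3.01, 3.14, 3.14, 3.14].

## Interface

Orientations are given as a rotation vector (axis times angle).
In Python, from workcell import ctrl gives the robot as it stands. The module is installed in compiled form; this text tells all that it offers.
- The arm moves only by the tool arm_command, never from a script. Its argument "rows" is one flat list of numbers, 7 for each row, row after row: the turn, a rotation vector about the tool's x, y, z scaled (see below), then the shift along the tool's x, y, z scaled (see below), then the opening, from -1 (shut) to 1 (fully open). A call has 1 to 5 rows; each row is the pose to reach, as a shift and turn from the pose commanded when the call began, along the tool's axes at that moment, turning the shorter way round; what a row does not reach only later rows make up. The controller multiplies each number of a shift by 80 mm and each number of a turn by 180 degrees. A row lasts 1/10 s, in which the tool goes at most 50 mm and 8.59 degrees, less where a joint would pass 70% of its speed; a pose out of reach is approached as far as the arm can. A call with a number of a shift or a turn outside -1 to 1 is refused whole. A call with a gripper value outside its range is refused whole. The fingers move at their own pace and stop on an object; the grip force is fixed at half the most. Time passes only in rows, so rows that repeat a pose let the fingers close. It gives the time, the measured TCP pose, the force, the opening and the grip force at its end, in the units of the state.
- ctrl.get_obs(): the state, without advancing time (a new reading comes with each control period).
- ctrl.get_image(name): name is "scene" or "top" or "wrist"; returns (picture, depth): 480x640x3 uint8, red, green, blue; 480x640 float32, mm along the optical axis (not along the pixel's ray), 0 where there is no reading.
- ctrl.camera_params(name): a dict with "camera_matrix" (3x3 intrinsics, pixels), "k1" (the pictures are not rectified: a ray, as slopes to the right and down, at radius r is drawn at 1 + k1 r^2 times it, then the intrinsics apply), "world_to_cam" (4x4, takes a point from world to camera coordinates); the wrist camera has in their place "tool_from_camera" (4x4, takes a point from camera to tool coordinates, whose origin is the TCP and whose axes are the flange's). Camera axes: x right, y down, z forward; pixel columns grow to the right and rows downward; lengths in mm; the calibration is good to about 2 mm. A picture is of the moment at which its call begins: read the wrist's pose just before it. camera_params takes no time and is no camera call.
- ctrl.close_job(): hands the job in; it is judged then, once.
The state is a dict: "t": time; "qpos": joint angles; "qvel": joint speeds; "joint_torque": joint torques, N m; "ee_pos": TCP position; "orientation": TCP orientation; "ft_force": force on the tool from outside, world axes, zero at the start; "moment": the same for the moment, N m; "width": finger opening in mm; "grasp_force": force on a finger pad.
Only numpy, scipy, OpenCV 4.12 (cv2) and the standard library are available. Lean on these libraries where they do the work, as an engineer would, in place of code of your own. Each camera call takes 0.05 s, during which the arm holds its last target. There are 200 camera calls.

## Working session

There is one attempt and no reset: what is moved stays moved. The work goes in short steps, Python scripts to look and compute and a tool call to move; the robot and the scene stay as the last step left them, time stands still between calls to the robot, and variables do not carry over. Pictures are saved under pics/ and viewed, at most 10 in all, crops included, and the job is handed in when it is done.

Besides the shell and the picture viewer there is one more tool, called after "Request:" by a JSON object that holds its "name" and its "arguments", one argument or row to a line. arm_command: Moves the arm, as the interface text tells. Shifts and turns lie within -1 to 1; 1 stands for 80 mm of shift or 180 degrees of turn. Its arguments: {"type":"object","properties":{"rows":{"type":"array","items":{"type":"number"}}},"required":["rows"]}

```bash
mkdir -p pics
cat > h.py <<'E'
import numpy as np, cv2
from workcell import ctrl
from scipy.spatial.transform import Rotation as R
def look(n,tag):
    o=ctrl.get_obs(); im,d=ctrl.get_image(n)
    cv2.imwrite(f'pics/{tag}.png',im[:,:,::-1]); np.savez(f'pics/{tag}.npz',im=im,d=d,p=o['ee_pos'],r=o['orientation'])
    return im,d,o
def T(n,o=None):
    c=ctrl.camera_params(n)
    if n!='wrist': return c,np.linalg.inv(np.array(c['world_to_cam']))
    M=np.eye(4); M[:3,:3]=R.from_rotvec(o['orientation']).as_matrix(); M[:3,3]=o['ee_pos']
    return c,M@np.array(c['tool_from_camera'])
def cloud(n,d,o=None):
    c,M=T(n,o); h,w=d.shape
    u,v=np.meshgrid(np.arange(w),np.arange(h)); uv=np.stack([u,v],-1).reshape(-1,1,2).astype(float)
    s=cv2.undistortPoints(uv,np.array(c['camera_matrix'],float),np.array([c['k1'],0,0,0,0.])).reshape(h,w,2)
    P=np.concatenate([s*d[...,None],d[...,None]],-1)
    W=P@M[:3,:3].T+M[:3,3]; W[d<=0]=np.nan
    return W
def masks(im):
    hsv=cv2.cvtColor(im,cv2.COLOR_RGB2HSV); H,S,V=[hsv[...,i].astype(int) for i in range(3)]
    g=(S>90)&(V>50)
    return dict(red=g&((H<6)|(H>172)),orange=g&(H>=7)&(H<20),yellow=g&(H>=22)&(H<36),green=g&(H>=40)&(H<85),blue=g&(H>=95)&(H<130))
E
python3 - <<'E'
from h import *
for n in('scene','top'):
    im,d,o=look(n,n+'0'); W=cloud(n,d)
    for k,m in masks(im).items():
        nn,L,st,ce=cv2.connectedComponentsWithStats(m.astype(np.uint8))
        for i in range(1,nn):
            if st[i,4]>60:
                w=W[L==i]; w=w[~np.isnan(w[:,0])]
                if len(w): print(n,k,st[i],'med',np.median(w,0).round(),'lo',np.percentile(w,3,axis=0).round(),'hi',np.percentile(w,97,axis=0).round())
cv2.imwrite('pics/both.png',cv2.resize(np.vstack([cv2.imread('pics/scene0.png'),cv2.imread('pics/top0.png')]),None,fx=.625,fy=.625))
E
```

```text
scene red [142 134  10  23 100] med [701. 881. 155.] lo [687. 864. 139.] hi [763. 961. 197.]
scene red [153 177  19  11 170] med [685. 798.  65.] lo [662. 773.  28.] hi [777. 893.  70.]
scene red [ 95 184  23  19 171] med [494. 854.  74.] lo [468. 829.  57.] hi [525. 914.  89.]
scene red [ 50 194  23   7  61] med [ 474. 1100.    4.] lo [ 450. 1083.   -0.] hi [ 513. 1133.    8.]
scene red [133 206  24  11 178] med [571. 769.   6.] lo [539. 734.   2.] hi [609. 806.   9.]
scene red [351 234  13  31 193] med [685.  37.  68.] lo [678.  27.   7.] hi [700.  54.  90.]
scene red [582 311  20  32 154] med [ 139. -571.  392.] lo [ 124. -587.  390.] hi [ 180. -560.  393.]
scene orange [569   1  18  13  63] med [1655. -272.  655.] lo [1644. -291.  640.] hi [1666. -242.  676.]
scene orange [612   0  28  20 157] med [1655. -428.  670.] lo [1644. -470.  642.] hi [1664. -389.  698.]
scene orange [137   5  33  18 174] med [1406. 1569.  504.] lo [1308. 1558.  462.] hi [1489. 1583.  544.]
scene orange [196   9  17  14  92] med [1738. 1568.  465.] lo [1687. 1557.  435.] hi [1806. 1582.  496.]
scene orang
[... 2974 characters left out ...]
 [658. 668.  71.] hi [684. 687.  94.]
top orange [267 248  14  23 225] med [525. 164. 217.] lo [506. 153. 151.] hi [548. 183. 226.]
top yellow [510 172  15  15 128] med [ 696. -385.   80.] lo [ 686. -518. -212.] hi [ 780. -377.   91.]
top yellow [ 71 191  13  14 131] med [687. 633.  80.] lo [676. 625.  69.] hi [702. 646.  93.]
top yellow [ 85 198  26  27 519] med [656. 589.  67.] lo [629. 563.  63.] hi [683. 618.  71.]
top yellow [280 255  11  18  91] med [523. 147. 112.] lo [505. 139.  91.] hi [537. 158. 128.]
top blue [185 175  27  27 583] med [701. 349.  67.] lo [675. 322.  60.] hi [729. 377.  71.]
top blue [255 268  31  29 211] med [484. 173. 163.] lo [454. 147. 148.] hi [508. 207. 175.]
```

View pics/both.png

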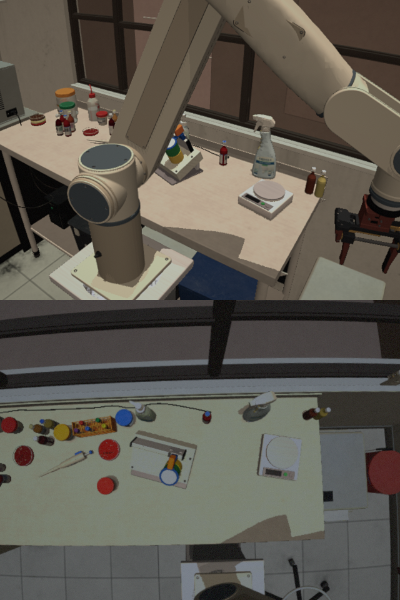

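The top view (full-size pixels about twice those shown) has the dispenser at about (265,255) with the closed blue cover over the stack, the balance at about (450,245), the dish at (175,240), the cup at (169,297) and the bottle at (331,187).

Run:
```python
from h import *
z=np.load('pics/top0.npz'); im,d=z['im'],z['d']; W=cloud('top',d)
X,Y,Z=W[...,0],W[...,1],W[...,2]
hsv=cv2.cvtColor(im,cv2.COLOR_RGB2HSV)
sel=(X>400)&(X<680)&(Y>60)&(Y<330)&(Z>35)&(Z<120)&(hsv[...,1]<80)
P=W[sel]; rng=np.random.default_rng(0); best=0
for _ in range(800):
    a=P[rng.choice(len(P),3,False)]; n=np.cross(a[1]-a[0],a[2]-a[0]); l=np.linalg.norm(n)
    if l<100: continue
    n=n/l*np.sign(n[2])
    if abs(np.degrees(np.arccos(n[2]))-25)>5: continue
    i=abs((P-a[0])@n)<3
    if i.sum()>best: best=i.sum();I=i
Q=P[I]; c=Q.mean(0); n=np.linalg.svd(Q-c)[2][2]; n*=np.sign(n[2])
print(len(P),best,c,n,np.degrees(np.arccos(n[2])),'yaw',np.degrees(np.arctan2(-n[1],-n[0])))
yaw=np.arctan2(-n[1],-n[0])
full=sel&(abs((W-c)@n)<4)
cnt=np.argwhere(full)[:,::-1].astype(np.float32)
pts=W[full]; r=cv2.minAreaRect(pts[:,:2].astype(np.float32)); print('rect xy',r)
# pan
s=(X>480)&(X<720)&(Y>-360)&(Y<-80)&(Z>46)&(Z<64)
nn,L,st,ce=cv2.connectedComponentsWithStats(s.astype(np.uint8))
i=1+st[1:,4].argmax(); m=L==i; w=W[m]; print('pan',st[i],w.mean(0),np.median(w,0),w.min(0),w.max(0), cv2.minEnclosingCircle(w[:,:2].astype(np.float32)))
s=(X>480)&(X<720)&(Y>-360)&(Y<-80)&(Z>15)&(Z<64); w=W[s]; print(cv2.minAreaRect(w[:,:2].astype(np.float32)),np.histogram(w[:,2],bins=range(15,66,4)))
cv2.imwrite('pics/c.png',np.hstack([cv2.resize(im[170:330,230:330,::-1],None,fx=3.5,fy=3.5),cv2.resize(im[170:330,400:500,::-1],None,fx=3.5,fy=3.5)]))
```

```text
4139 2972 [541.45461123 218.16609509  76.86665756] [-0.40486567  0.11794923  0.90673688] 24.94176287367335 yaw -16.242389282712132
rect xy ((544.52197265625, 211.5183868408203), (222.33859252929688, 129.97926330566406), 73.99263000488281)
pan [ 426  218   51   52 2080] [ 556.36976553 -231.49965254   54.24189457] [ 556.48382399 -231.46508043   54.27312678] [ 497.6892239  -291.7116781    46.60554623] [ 617.0083133  -172.16904652   61.03924274] ((556.52490234375, -232.48211669921875), 60.86445236206055)
((597.885498046875, -224.6793975830078), (259.8690185546875, 238.04757690429688), 89.07976531982422) (array([  45,   40,   53,   48,   78,  506,  972,  266,  148, 1252,  747,
         40]), array([15, 19, 23, 27, 31, 35, 39, 43, 47, 51, 55, 59, 63]))
```

View pics/c.png

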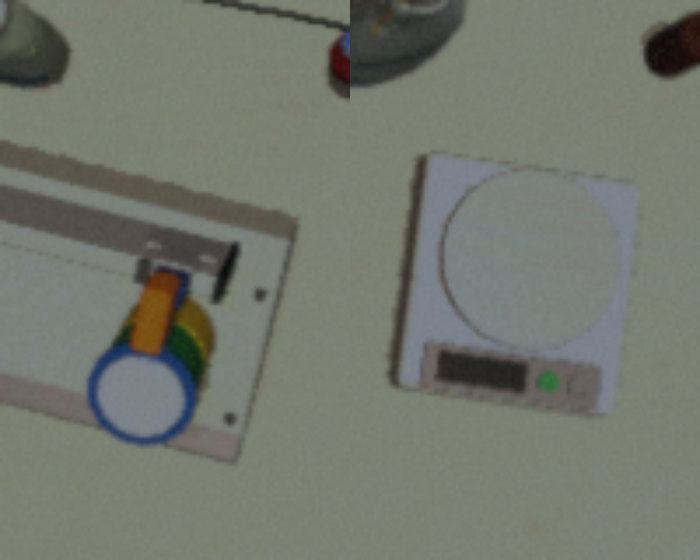

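The crops show the deck's outline turned about -16°, the orange grip and blue disc over the green beaker, and the round pan on the balance. The pan at (556,-232,54) has radius 60, as given, and the deck slope of 24.9° fits too.

```bash
cat >> h.py <<'E'
yaw=np.radians(-16.1)
def deckR(yaw=yaw):
    return R.from_euler('z',yaw).as_matrix()@R.from_euler('y',-np.radians(25)).as_matrix()
D0=np.array([544.5,211.5,78.])
def todeck(W): return (W-D0)@deckR()
def plan(tpos,Rt,o=None,p0=None,R0=None):
    "shift/turn in tool units from pose"
    if p0 is None: o=ctrl.get_obs(); p0=np.array(o['ee_pos']); R0=R.from_rotvec(o['orientation']).as_matrix()
    s=R0.T@(np.array(tpos)-p0)/80; t=R.from_matrix(R0.T@Rt).as_rotvec()/np.pi
    return t.round(4),s.round(4)
E
python3 - <<'E'
from h import *
z=np.load('pics/top0.npz'); im,d=z['im'],z['d']; W=cloud('top',d); m=masks(im)
X,Y=W[...,0],W[...,1]; near=(abs(X-520)<90)&(abs(Y-170)<90)
for k in('orange','blue','yellow','green'):
    w=todeck(W[m[k]&near]); print(k,len(w),np.percentile(w,[2,25,50,75,98],axis=0).round().tolist())
w=todeck(W[(abs(X-545)<150)&(abs(Y-211)<160)])
r=w[(abs(w[:,2]-62)<4)]; print('rail',np.percentile(r,[2,50,98],axis=0).round())
r=w[(abs(w[:,2])<4)]; print('deck',r.min(0),r.max(0),np.percentile(r,[1,99],axis=0).round())
o=ctrl.get_obs(); print(o['t'],o['ee_pos'],R.from_rotvec(o['orientation']).as_matrix().round(3)); print(ctrl.camera_params('wrist'))
print(deckR().round(3))
E
```

```text
orange 226 [[10.0, -60.0, 29.0], [42.0, -56.0, 126.0], [54.0, -51.0, 131.0], [66.0, -46.0, 132.0], [69.0, -31.0, 135.0]]
blue 227 [[-42.0, -81.0, 82.0], [-28.0, -72.0, 96.0], [-4.0, -59.0, 97.0], [11.0, -30.0, 98.0], [59.0, -20.0, 101.0]]
yellow 99 [[-3.0, -79.0, 8.0], [5.0, -73.0, 22.0], [10.0, -67.0, 33.0], [15.0, -60.0, 42.0], [16.0, -25.0, 51.0]]
green 26 [[2.0, -75.0, 52.0], [11.0, -68.0, 55.0], [12.0, -65.0, 57.0], [14.0, -62.0, 69.0], [16.0, -27.0, 80.0]]
rail [[  6. -79.  58.]
 [ 53.  18.  63.]
 [ 65.  99.  66.]]
deck [-196.15950236 -111.05446674   -3.97231768] [ 70.72609745 121.1394243    3.99455036] [[-189. -110.   -4.]
 [  69.  110.    4.]]
0.1 [ 163.50313479 -602.75218796  240.98236783] [[ 0.965  0.262 -0.   ]
 [ 0.262 -0.965  0.001]
 [ 0.    -0.001 -1.   ]]
{'camera_matrix': array([[365.25175619,   0.        , 316.92094091],
       [  0.        , 365.25175619, 245.40915189],
       [  0.        ,   0.        ,   1.        ]]), 'k1': -0.055052197779761745, 'tool_from_camera': array([[-9.21238762e-05, -9.66415234e-01, -2.56985579e-01,
         6.98271813e+01],
       [ 9.99999660e-01,  1.21403440e-04, -8.15026194e-04,
        -3.17421155e-01],
       [ 8.18852663e-04, -2.56985567e-01,  9.66414894e-01,
        -1.43735481e+02],
       [ 0.00000000e+00,  0.00000000e+00,  0.00000000e+00,
         1.00000000e+00]])}
[[ 0.871  0.277 -0.406]
 [-0.251  0.961  0.117]
 [ 0.423  0.     0.906]]
```

```bash
cat >> h.py <<'E'
from scipy.spatial.transform import Slerp
def flipR(): 
    d=deckR(); return np.c_[-d[:,0],d[:,1],-d[:,2]]
def path(targets,step=100,rot=40):
    o=ctrl.get_obs(); p=np.array(o['ee_pos']); M=R.from_rotvec(o['orientation'])
    for tp,tr in targets:
        tr=R.from_matrix(tr); tp=np.array(tp,float)
        k=int(np.ceil(max(np.linalg.norm(tp-p)/step,np.degrees((M.inv()*tr).magnitude())/rot,1e-3)))
        ps=p; S=Slerp([0,1],R.concatenate([M,tr]))
        for i in range(1,k+1):
            q=ps+(tp-ps)*i/k; N=S(i/k)
            s=M.inv().apply(q-p)/80; t=(M.inv()*N).as_rotvec()/np.pi
            s=s.round(3);t=t.round(3)
            print([float(a) for a in t],[float(a) for a in s],'->',q.round().tolist())
            p=p+M.apply(s*80); M=M*R.from_rotvec(t*np.pi)
def dw(*a): return D0+deckR()@np.array(a,float)
E
python3 - <<'E'
from h import *
def down(y): y=np.radians(y); c,s=np.cos(y),np.sin(y); return np.array([[c,s,0],[s,-c,0],[0,0,-1.]])
g=dw(52,-51,205); print('view',g,'grip',dw(52,-51,116),'seat',dw(-10,-50,0))
path([((330,-500,340),down(65)),((480,-240,360),down(110)),(dw(20,-51,215)+[-30,-40,60],down(164)),(dw(20,-51,215),flipR())],step=105)
E
```

```text
view [492.3977801  173.45661532 285.76924595] grip [528.53559073 163.02597225 205.10785291] seat [521.92665104 165.97436659  73.77381738]
[-0.0, -0.0, -0.092] [0.782, -0.232, -0.412] -> [219.0, -569.0, 274.0]
[-0.0, -0.0, -0.093] [0.815, -0.0, -0.412] -> [275.0, -534.0, 307.0]
[-0.0, -0.0, -0.092] [0.781, 0.235, -0.413] -> [330.0, -500.0, 340.0]
[-0.0, -0.0, -0.083] [1.246, 0.109, -0.082] -> [380.0, -413.0, 347.0]
[-0.0, -0.0, -0.084] [1.176, 0.427, -0.082] -> [430.0, -327.0, 353.0]
[-0.0, -0.0, -0.083] [1.023, 0.719, -0.082] -> [480.0, -240.0, 360.0]
[0.0, -0.0, -0.075] [1.176, 0.264, 0.06] -> [468.0, -144.0, 355.0]
[0.0, -0.0, -0.075] [1.083, 0.532, 0.06] -> [455.0, -49.0, 351.0]
[0.0, -0.0, -0.075] [0.928, 0.769, 0.06] -> [443.0, 47.0, 346.0]
[0.0, -0.0, -0.075] [0.723, 0.965, 0.06] -> [430.0, 143.0, 341.0]
[0.001, -0.139, 0.001] [-0.224, 0.583, 0.751] -> [460.0, 183.0, 281.0]
```

Request:
{"name": "arm_command", "arguments": {
  "rows": [0, 0, -0.09, 0.8, -0.2, -0.4, 1, 0, 0, -0.09, 0.8, -0.2, -0.4, 1, 0, 0, -0.09, 0.8, -0.2, -0.4, 1]
}}

```text
t: 0.4
ee_pos: [223.2, -570.5, 275.0]
orientation: [3.021, 0.856, 0.001]
ft_force: [-0.9, 0.4, 0.3]
width: 87.8
grasp_force: 0.0
```

Request:
{"name": "arm_command", "arguments": {
  "rows": [0, 0, -0.09, 0.8, 0, -0.4, 1, 0, 0, -0.09, 0.8, 0, -0.4, 1, 0, 0, -0.09, 0.8, 0, -0.4, 1]
}}

```text
t: 0.7
ee_pos: [277.1, -537.5, 306.5]
orientation: [2.872, 1.269, 0.0]
ft_force: [0.5, -0.3, -0.2]
width: 87.7
grasp_force: 0.0
```

Request:
{"name": "arm_command", "arguments": {
  "rows": [0, 0, -0.09, 0.8, 0.2, -0.4, 1, 0, 0, -0.09, 0.8, 0.2, -0.4, 1, 0, 0, -0.09, 0.8, 0.2, -0.4, 1]
}}

```text
t: 1.0
ee_pos: [331.6, -501.3, 338.1]
orientation: [2.667, 1.658, -0.0]
ft_force: [-0.3, -0.1, -0.0]
width: 87.6
grasp_force: 0.0
```

Request:
{"name": "arm_command", "arguments": {
  "rows": [0, 0, -0.08, 1, 0.1, -0.1, 1, 0, 0, -0.08, 1, 0.1, -0.1, 1, 0, 0, -0.08, 1, 0.1, -0.1, 1]
}}

```text
t: 1.3
ee_pos: [373.1, -431.6, 344.6]
orientation: [-2.439, -1.977, -0.0]
ft_force: [-0.8, 0.1, -0.5]
width: 87.5
grasp_force: 0.0
```

Request:
{"name": "arm_command", "arguments": {
  "rows": [0, 0, -0.08, 1, 0.4, -0.1, 1, 0, 0, -0.08, 1, 0.4, -0.1, 1, 0, 0, -0.08, 1, 0.4, -0.1, 1]
}}

```text
t: 1.6
ee_pos: [421.3, -360.3, 352.9]
orientation: [-2.172, -2.268, -0.0]
ft_force: [0.4, -0.6, -0.6]
width: 87.8
grasp_force: 0.0
```

Request:
{"name": "arm_command", "arguments": {
  "rows": [0, 0, -0.08, 1, 0.6, -0.1, 1, 0, 0, -0.08, 1, 0.6, -0.1, 1, 0, 0, -0.08, 1, 0.6, -0.1, 1]
}}

```text
t: 1.9
ee_pos: [466.0, -278.1, 361.1]
orientation: [-1.87, -2.523, -0.0]
ft_force: [-0.7, -1.3, 0.6]
width: 87.8
grasp_force: 0.0
```

Run:
```python
from h import *
def down(y): y=np.radians(y); c,s=np.cos(y),np.sin(y); return np.array([[c,s,0],[s,-c,0],[0,0,-1.]])
path([((470,-200,360),down(115)),(dw(20,-51,215)+[-20,-30,50],down(164)),(dw(20,-51,215),flipR())],step=82)
```

```text
[-0.0, -0.0, -0.045] [0.92, 0.332, 0.014] -> [470.0, -200.0, 360.0]
[0.0, -0.0, -0.054] [0.83, 0.306, 0.072] -> [464.0, -129.0, 354.0]
[0.0, -0.0, -0.055] [0.767, 0.441, 0.072] -> [458.0, -59.0, 349.0]
[0.0, -0.0, -0.054] [0.679, 0.567, 0.073] -> [452.0, 12.0, 343.0]
[0.0, -0.0, -0.055] [0.574, 0.673, 0.072] -> [446.0, 82.0, 337.0]
[0.0, -0.0, -0.054] [0.449, 0.762, 0.072] -> [440.0, 153.0, 331.0]
[0.0, -0.139, 0.0] [-0.137, 0.43, 0.625] -> [460.0, 183.0, 281.0]
```

Request:
{"name": "arm_command", "arguments": {
  "rows": [0, 0, -0.045, 0.92, 0.33, 0, 1, 0, 0, -0.045, 0.92, 0.33, 0, 1, 0, 0, -0.045, 0.92, 0.33, 0, 1]
}}

```text
t: 2.2
ee_pos: [468.2, -200.9, 360.8]
orientation: [-1.691, -2.646, 0.001]
ft_force: [-0.9, -0.2, -0.3]
width: 87.9
grasp_force: 0.0
```

Request:
{"name": "arm_command", "arguments": {
  "rows": [0, 0, -0.055, 0.83, 0.31, 0.07, 1, 0, 0, -0.055, 0.83, 0.31, 0.07, 1, 0, 0, -0.055, 0.83, 0.31, 0.07, 1]
}}

```text
t: 2.5
ee_pos: [462.8, -131.0, 355.3]
orientation: [-1.455, -2.783, 0.001]
ft_force: [0.4, 0.8, -0.5]
width: 88.0
grasp_force: 0.0
```

Request:
{"name": "arm_command", "arguments": {
  "rows": [0, 0, -0.055, 0.77, 0.44, 0.07, 1, 0, 0, -0.055, 0.77, 0.44, 0.07, 1, 0, 0, -0.055, 0.77, 0.44, 0.07, 1]
}}

```text
t: 2.8
ee_pos: [457.0, -60.5, 350.1]
orientation: [-1.209, -2.899, 0.001]
ft_force: [0.9, -0.4, 1.2]
width: 88.0
grasp_force: 0.0
```

Request:
{"name": "arm_command", "arguments": {
  "rows": [0, 0, -0.055, 0.68, 0.57, 0.07, 1, 0, 0, -0.055, 0.68, 0.57, 0.07, 1, 0, 0, -0.055, 0.68, 0.57, 0.07, 1]
}}

```text
t: 3.1
ee_pos: [451.5, 10.3, 344.6]
orientation: [0.953, 2.993, -0.001]
ft_force: [-0.7, -0.9, -0.5]
width: 87.7
grasp_force: 0.0
```

Request:
{"name": "arm_command", "arguments": {
  "rows": [0, 0, -0.055, 0.57, 0.67, 0.07, 1, 0, 0, -0.055, 0.57, 0.67, 0.07, 1, 0, 0, -0.055, 0.57, 0.67, 0.07, 1]
}}

```text
t: 3.4
ee_pos: [445.5, 80.4, 339.1]
orientation: [0.691, 3.064, -0.001]
ft_force: [-1.3, -0.7, 1.1]
width: 87.4
grasp_force: 0.0
```

Request:
{"name": "arm_command", "arguments": {
  "rows": [0, 0, -0.055, 0.45, 0.76, 0.07, 1, 0, 0, -0.055, 0.45, 0.76, 0.07, 1, 0, 0, -0.055, 0.45, 0.76, 0.07, 1]
}}

```text
t: 3.7
ee_pos: [439.2, 150.9, 333.6]
orientation: [0.423, 3.113, -0.001]
ft_force: [1.2, -1.0, -0.3]
width: 87.9
grasp_force: 0.0
```

Run:
```python
from h import *
path([(dw(20,-51,215),flipR())],step=82); print(ctrl.get_obs()['qpos'])
```

```text
[0.001, -0.139, 0.003] [-0.15, 0.454, 0.653] -> [460.0, 183.0, 281.0]
[ 3.05726401e-01  7.36557232e-02  1.87226096e+00 -7.40030839e-04
  1.19561747e+00 -9.94495093e-01]
```

Request:
{"name": "arm_command", "arguments": {
  "rows": [0, -0.139, 0.003, -0.15, 0.45, 0.65, 1, 0, -0.139, 0.003, -0.15, 0.45, 0.65, 1, 0, -0.139, 0.003, -0.15, 0.45, 0.65, 1, 0, -0.139, 0.003, -0.15, 0.45, 0.65, 1, 0, -0.139, 0.003, -0.15, 0.45, 0.65, 1]
}}

```text
t: 4.2
ee_pos: [459.8, 181.9, 282.1]
orientation: [0.378, 2.684, -0.081]
ft_force: [-0.3, 0.4, 0.6]
width: 87.9
grasp_force: 0.0
```

```bash
cat > wl.py <<'E'
import sys
from h import *
im,d,o=look('wrist',sys.argv[1]); W=cloud('wrist',d,o); D=todeck(W); m=masks(im)
print('tcp deck',todeck(np.array(o['ee_pos'])).round(1))
for k in('orange','blue','yellow','green'):
    nn,L,st,ce=cv2.connectedComponentsWithStats(m[k].astype(np.uint8))
    for i in range(1,nn):
        if st[i,4]>150:
            w=D[L==i]; w=w[~np.isnan(w[:,0])]
            if len(w): print(k,st[i],np.percentile(w,[2,10,50,90,98],axis=0).round(1).tolist())
E
python3 wl.py w1
```

```text
tcp deck [ 19.9 -51.9 215.9]
orange [ 521  172  119  101 5641] [[-19.5, 209.1, -108.5], [-5.2, 217.2, -92.6], [26.5, 272.5, -70.8], [62.0, 323.9, -35.6], [82.0, 344.7, -25.0]]
orange [ 308  259   27   67 1152] [[27.5, -57.4, -153.9], [27.7, -56.1, 109.7], [40.3, -47.8, 131.3], [63.6, -41.2, 132.8], [200.3, -26.0, 133.4]]
orange [  86  332   42   72 1469] [[-11.6, -97.5, 285.8], [-10.8, -97.1, 288.6], [-7.0, -96.5, 295.2], [0.8, -95.9, 298.5], [2.4, -95.6, 299.2]]
orange [ 507  332   42   72 1487] [[-11.7, -7.8, 285.9], [-10.8, -7.6, 288.6], [-6.9, -7.0, 295.4], [0.6, -6.4, 298.5], [2.4, -5.9, 299.5]]
orange [ 287  415  353   28 4721] [[-2.6, -55.7, 301.6], [0.5, -49.4, 302.8], [1.2, -18.9, 304.7], [1.8, 5.5, 306.2], [2.2, 10.3, 310.3]]
blue [ 276  155   90  105 2529] [[-44.8, -79.1, 96.7], [-41.4, -75.6, 97.3], [-9.0, -48.6, 98.3], [20.8, -21.7, 99.3], [27.0, -18.2, 100.0]]
blue [620 225  20  21 300] [[26.4, 282.4, -16.8], [28.5, 283.2, -14.3], [34.4, 286.4, -5.7], [42.0, 293.2, -1.9], [44.0, 295.6, 0.3]]
blue [ 477  248   54   45 1432] [[62.3, 149.0, -70.1], [66.6, 161.3, -66.6], [91.1, 181.4, -56.1], [115.9, 200.6, -46.3], [122.9, 207.4, -43.3]]
green [584 253  18  20 242] [[61.8, 255.0, -31.7], [63.6, 256.1, -28.7], [69.3, 260.2, -20.8], [78.3, 266.3, -17.2], [80.4, 268.5, -16.1]]
```

View pics/w1.png

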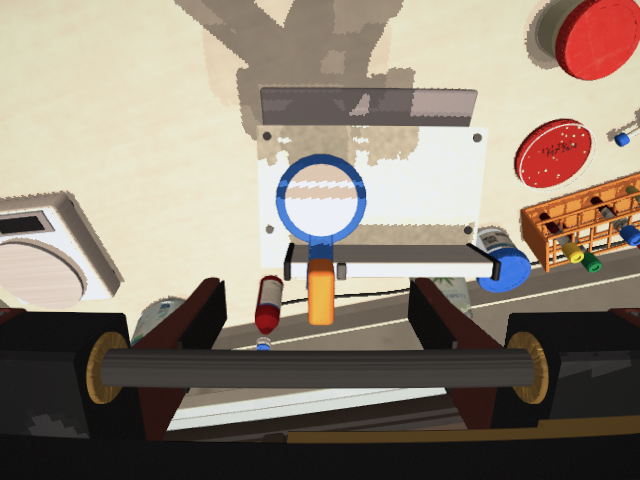

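The wrist view shows the blue disc at (321,198), the orange grip at (320,290) on the rail and the bottle at (268,305) behind. The grip's centre is at deck (50,-49,117), which agrees with disc +62.

Request:
{"name": "arm_command", "arguments": {
  "rows": [0, 0, 0, -0.37, 0.035, 0.7, 0, 0, 0, 0, -0.37, 0.035, 0.7, 0, 0, 0, 0, -0.37, 0.035, 0.7, 0]
}}

```text
t: 4.55
ee_pos: [510.2, 170.1, 242.7]
orientation: [0.382, 2.683, -0.083]
ft_force: [-0.2, -0.7, -0.1]
width: 67.1
grasp_force: 0.0
```

Request:
{"name": "arm_command", "arguments": {
  "rows": [0, 0, 0, 0, 0, 0.15, 0, 0, 0, 0, 0, 0, 0.3, 0, 0, 0, 0, 0, 0, 0.5, 0, 0, 0, 0, 0, 0, 0.5, 0]
}}

```text
t: 4.95
ee_pos: [524.2, 166.8, 205.5]
orientation: [0.376, 2.684, -0.083]
ft_force: [-0.7, 0.1, 0.9]
width: 43.9
grasp_force: 0.0
```

```bash
python3 wl.py w2; python3 -c "
import cv2;cv2.imwrite('pics/w2s.png',cv2.imread('pics/w2.png')[100:420,160:480])"
```

```text
tcp deck [ 47.5 -48.6 118.6]
orange [ 571  177   69  102 4295] [[5.6, 208.3, -106.0], [15.2, 210.4, -94.7], [41.5, 225.2, -75.3], [74.5, 262.8, -42.6], [85.3, 283.0, -34.5]]
orange [ 293  262   47   89 3824] [[27.5, -57.1, 103.7], [27.8, -55.6, 115.4], [36.8, -48.7, 131.9], [51.8, -41.9, 133.1], [55.2, -40.2, 133.7]]
orange [195 333  26  74 968] [[15.8, -72.2, 188.4], [16.7, -71.9, 191.6], [20.5, -71.3, 198.4], [28.0, -70.9, 201.4], [29.8, -70.8, 202.1]]
orange [414 333  26  74 971] [[15.8, -26.1, 187.8], [16.5, -25.9, 191.4], [20.5, -25.6, 198.4], [27.9, -24.9, 201.4], [29.9, -24.6, 202.2]]
orange [ 167  419  410   24 5609] [[24.9, -73.9, 204.2], [28.1, -66.7, 205.3], [28.7, -29.9, 207.4], [29.3, -6.3, 208.9], [29.7, -1.5, 213.1]]
blue [ 244   91  146  175 6679] [[-45.0, -79.1, 96.8], [-41.7, -75.6, 97.4], [-11.2, -48.7, 98.3], [20.3, -21.6, 99.3], [27.2, -18.0, 99.9]]
blue [545 247  44  43 568] [[40.9, 103.8, -59.7], [63.4, 169.1, -56.8], [68.8, 186.0, -50.3], [93.4, 205.6, -44.6], [102.5, 208.7, 65.5]]
blue [519 288  54  16 599] [[57.7, 100.0, -115.2], [106.7, 154.9, -68.6], [113.4, 175.6, -65.2], [121.5, 194.6, -62.0], [139.3, 224.2, 62.8]]
```

View pics/w2s.png

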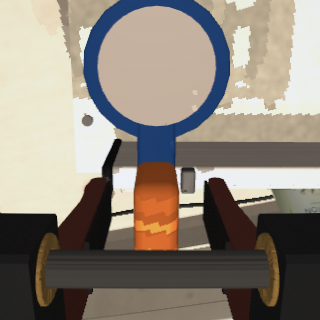

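The grip sits midway between the fingers (crop pixel 155,210), the disc beyond it. Closing, then lifting 11 mm.

Request:
{"name": "arm_command", "arguments": {
  "rows": [0, 0, 0, 0, 0, 0, -1, 0, 0, 0, 0, 0, 0, -1, 0, 0, 0, 0, 0, 0, -1, 0, 0, 0, 0, 0, 0, -1, 0, 0, 0, 0, 0, 0, -1]
}}

```text
t: 5.5
ee_pos: [525.0, 167.2, 207.7]
orientation: [0.377, 2.681, -0.08]
ft_force: [-1.8, 0.1, 4.9]
width: 18.0
grasp_force: 30.0
```

Request:
{"name": "arm_command", "arguments": {
  "rows": [0, 0, 0, 0, 0, -0.05, -1, 0, 0, 0, 0, 0, -0.1, -1, 0, 0, 0, 0, 0, -0.15, -1, 0, 0, 0, 0, 0, -0.15, -1]
}}

```text
t: 5.9
ee_pos: [520.0, 168.6, 218.5]
orientation: [0.376, 2.681, -0.08]
ft_force: [3.3, -1.0, -3.5]
width: 18.2
grasp_force: 30.0
```

```bash
python3 wl.py w3 | grep -E "tcp|orange \[ ?2|blue \[ ?2"
```

```text
tcp deck [ 48.8 -48.  132.3]
orange [ 294  258   48   93 4015] [[27.5, -56.1, 117.5], [27.8, -54.5, 129.2], [38.2, -47.6, 143.8], [53.5, -40.5, 145.0], [57.0, -38.9, 145.7]]
orange [263 333  14  74 615] [[16.7, -58.5, 201.8], [17.4, -58.3, 206.4], [21.1, -57.7, 212.6], [28.6, -57.4, 215.2], [30.9, -57.4, 215.8]]
blue [ 245   88  146  174 6603] [[-45.0, -77.9, 108.6], [-41.7, -74.4, 109.2], [-10.9, -47.6, 110.1], [20.3, -20.5, 111.2], [27.3, -16.9, 111.8]]
```

Request:
{"name": "arm_command", "arguments": {
  "rows": [0, 0, 0, 0, 0.15, 0, -1, 0, 0, 0, 0, 0.35, 0, -1, 0, 0, 0, 0, 0.55, 0, -1, 0, 0, 0, 0, 0.75, 0, -1, 0, 0, 0, 0, 0.9, 0, -1]
}}

```text
t: 6.45
ee_pos: [540.2, 238.0, 218.1]
orientation: [0.376, 2.681, -0.082]
ft_force: [6.3, -4.3, -0.9]
width: 17.9
grasp_force: 30.0
```

Request:
{"name": "arm_command", "arguments": {
  "rows": [0, 0, 0, 0, 0.15, 0, -1, 0, 0, 0, 0, 0.3, 0, -1, 0, 0, 0, 0, 0.4, 0, -1, 0, 0, 0, 0, 0.46, 0, -1, 0, 0, 0, 0, 0.46, 0, -1]
}}

```text
t: 6.95
ee_pos: [550.4, 273.2, 218.1]
orientation: [0.376, 2.681, -0.082]
ft_force: [5.6, -2.6, -2.3]
width: 17.7
grasp_force: 30.0
```

```bash
python3 wl.py w4 | grep -E "tcp|orange \[ ?2|blue \[ ?2|green|yellow"
```

```text
tcp deck [ 48.9  60.9 131.8]
orange [ 294  259   47   92 3980] [[27.7, 52.6, 118.2], [28.1, 54.2, 129.5], [38.4, 61.2, 143.3], [53.7, 68.2, 144.5], [57.1, 70.0, 145.1]]
orange [263 333  14  74 616] [[16.8, 50.5, 200.9], [17.5, 50.7, 206.1], [21.2, 51.3, 212.2], [28.5, 51.5, 214.7], [30.8, 51.6, 215.4]]
blue [ 245   88  145  174 6584] [[-44.7, 30.9, 108.2], [-41.4, 34.4, 108.7], [-10.9, 61.3, 109.7], [20.5, 88.4, 110.7], [27.5, 91.9, 111.3]]
yellow [515 245  18  16 179] [[54.3, 227.8, -87.4], [56.3, 229.1, -15.4], [61.5, 234.5, -12.7], [66.8, 239.7, -10.1], [84.8, 282.9, -9.3]]
green [   47   103   138   118 12427] [[-41.1, -75.6, 13.4], [-36.8, -74.2, 30.6], [-14.9, -63.0, 67.4], [7.7, -21.1, 89.4], [12.2, -19.1, 90.4]]
green [532 247  26  26 435] [[61.9, 255.1, -110.3], [63.6, 255.8, -30.6], [69.5, 260.4, -21.7], [78.5, 267.0, -17.6], [105.7, 323.3, -16.2]]
```

Request:
{"name": "arm_command", "arguments": {
  "rows": [0, 0, 0, 0, 0, 0.05, -1, 0, 0, 0, 0, 0, 0.1, -1, 0, 0, 0, 0, 0, 0.15, -1, 0, 0, 0, 0, 0, 0.15, 0, 0, 0, 0, 0, 0, 0.15, 0]
}}

```text
t: 7.5
ee_pos: [554.5, 271.9, 207.1]
orientation: [0.376, 2.682, -0.081]
ft_force: [-0.6, -0.3, 0.9]
width: 30.3
grasp_force: 0.0
```

Request:
{"name": "arm_command", "arguments": {
  "rows": [0, 0, 0, 0, 0, 0, 0, 0, 0, 0, 0, 0, -0.3, 0, 0, 0, 0, 0, 0, -0.6, 1, 0, 0, 0, 0, 0, -1, 1, 0, 0, 0, 0, 0, -1, 1]
}}

```text
t: 8.0
ee_pos: [522.6, 282.6, 283.8]
orientation: [0.375, 2.677, -0.074]
ft_force: [1.1, -0.0, 0.8]
width: 64.5
grasp_force: 0.0
```

Request:
{"name": "arm_command", "arguments": {
  "rows": [0, 0, 0, 0.4, -0.8, 0, 1, 0, 0, 0, 0.6, -1, 0, 1, 0, 0, 0, 0.6, -1, 0, 1]
}}

```text
t: 8.3
ee_pos: [452.9, 211.6, 255.9]
orientation: [0.377, 2.688, -0.089]
ft_force: [-1.1, -0.8, 0.0]
width: 86.6
grasp_force: 0.0
```

```bash
cat > rim.py <<'E'
import sys
from h import *
im,d,o=look('wrist',sys.argv[1]); W=cloud('wrist',d,o); D=todeck(W); m=masks(im)
col=sys.argv[2]; zt=float(sys.argv[3])
k=m[col]&(abs(D[...,2]-zt)<8)&(abs(D[...,0]+10)<50)&(abs(D[...,1]+50)<50)
w=D[k]; zz=np.percentile(w[:,2],[50,90,97]); w=w[w[:,2]>zz[0]-3]
c,r=cv2.minEnclosingCircle(w[:,:2].astype(np.float32))
A=np.c_[w[:,:2]*2,np.ones(len(w))]; s=np.linalg.lstsq(A,(w[:,:2]**2).sum(1),rcond=None)[0]
print('tcp',todeck(np.array(o['ee_pos'])).round(1),'n',len(w),'z',zz.round(1),'encl',np.round(c,1),round(r,1),'lsq',s[:2].round(1),round(float(np.sqrt(s[2]+s[0]**2+s[1]**2)),1),w.min(0).round(1),w.max(0).round(1))
Rt=R.from_rotvec(o['orientation']).as_matrix(); print('tool in deck',(deckR().T@Rt).round(3).tolist())
b=m['orange']&(D[...,1]>30)&(D[...,1]<100)&(D[...,2]>110)&(D[...,2]<150)
if b.any(): print('grip',np.percentile(D[b],[2,50,98],axis=0).round(1).tolist())
E
python3 rim.py w5 green 89
```

```text
tcp [ -4.6 -25.2 198.4] n 1114 z [89.2 90.3 90.7] encl [-14.5 -48.9] 29.9 lsq [-14.8 -48.5] 27.9 [-44.5 -78.1  86.2] [ 15.4 -19.6  91.6]
tool in deck [[-1.0, -0.003, -0.005], [-0.003, 1.0, -0.004], [0.005, -0.004, -1.0]]
```

View pics/w5.png

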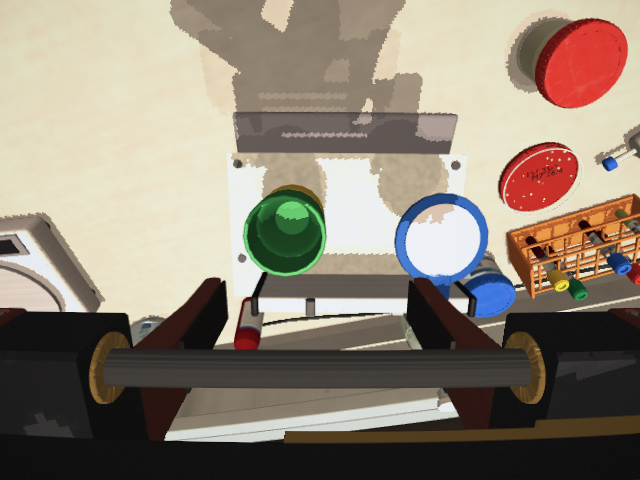

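The green rim is at pixel (285,235), the cover open at (442,238), and the beaker mouth is clear. The rim circle has radius 29.9 and z 89, as given.

Request:
{"name": "arm_command", "arguments": {
  "rows": [0, 0, 0, 0.125, -0.3, 0, 1, 0, 0, 0, 0.125, -0.3, 0.3, 1, 0, 0, 0, 0.125, -0.3, 0.7, 1, 0, 0, 0, 0.125, -0.3, 0.7, 1]
}}

```text
t: 8.75
ee_pos: [466.2, 188.6, 201.7]
orientation: [0.377, 2.685, -0.084]
ft_force: [0.0, -0.5, -0.6]
width: 87.7
grasp_force: 0.0
```

```bash
python3 rim.py w6 green 89
```

```text
tcp [-10.1 -43.7 141.2] n 1804 z [89.1 90.2 90.6] encl [-14.3 -48.9] 30.1 lsq [-14.9 -48.7] 28.0 [-44.3 -77.8  86.1] [ 15.7 -19.4  91.8]
tool in deck [[-1.0, -0.002, -0.003], [-0.002, 1.0, 0.0], [0.003, 0.0, -1.0]]
```

Request:
{"name": "arm_command", "arguments": {
  "rows": [0, 0, 0, 0.055, -0.065, 0, 1, 0, 0, 0, 0.055, -0.065, 0.2, 1, 0, 0, 0, 0.055, -0.065, 0.4, 1, 0, 0, 0, 0.055, -0.065, 0.4, 1, 0, 0, 0, 0.055, -0.065, 0.4, 1]
}}

```text
t: 9.3
ee_pos: [473.7, 181.7, 174.4]
orientation: [0.376, 2.681, -0.08]
ft_force: [1.0, 0.5, 0.5]
width: 87.8
grasp_force: 0.0
```

```bash
python3 rim.py w7 green 89
```

```text
tcp [-13.4 -48.3 112.7] n 2438 z [89.  90.2 90.6] encl [-14.3 -48.8] 30.2 lsq [-14.9 -48.7] 28.0 [-44.5 -78.4  86. ] [ 15.1 -19.2  91.4]
tool in deck [[-1.0, -0.001, 0.001], [-0.001, 1.0, 0.003], [-0.001, 0.003, -1.0]]
```

Request:
{"name": "arm_command", "arguments": {
  "rows": [0, 0, 0, 0.01, -0.006, 0.15, 1, 0, 0, 0, 0.01, -0.006, 0.35, 1, 0, 0, 0, 0.01, -0.006, 0.5, 1, 0, 0, 0, 0.01, -0.006, 0.5, 1]
}}

```text
t: 9.75
ee_pos: [489.2, 176.6, 137.0]
orientation: [0.376, 2.682, -0.081]
ft_force: [0.9, 1.1, -0.3]
width: 87.4
grasp_force: 0.0
```

Request:
{"name": "arm_command", "arguments": {
  "rows": [0, 0, 0, 0, 0, 0, -1, 0, 0, 0, 0, 0, 0, -1, 0, 0, 0, 0, 0, 0, -1, 0, 0, 0, 0, 0, 0, -1, 0, 0, 0, 0, 0, 0, -1]
}}

```text
t: 10.25
ee_pos: [489.3, 176.8, 137.6]
orientation: [0.376, 2.681, -0.08]
ft_force: [-4.5, 0.6, 6.6]
width: 60.0
grasp_force: 30.0
```

```bash
python3 rim.py w8 green 89
```

```text
tcp [-14.2 -48.6  72.4] n 2925 z [89.1 90.2 90.6] encl [-14.4 -48.5] 30.2 lsq [-15.  -48.3] 28.0 [-44.6 -78.4  86.1] [ 14.8 -18.3  91.5]
tool in deck [[-1.0, -0.001, 0.001], [-0.001, 1.0, 0.003], [-0.001, 0.003, -1.0]]
```

Request:
{"name": "arm_command", "arguments": {
  "rows": [0, 0, 0, 0, 0, -0.04, -1, 0, 0, 0, 0, 0, -0.1, -1, 0, 0, 0, 0, 0, -0.2, -1, 0, 0, 0, 0, 0, -0.32, -1, 0, 0, 0, 0, 0, -0.45, -1]
}}

```text
t: 10.8
ee_pos: [474.1, 180.8, 170.4]
orientation: [0.376, 2.682, -0.081]
ft_force: [-0.0, -0.3, -0.6]
width: 59.8
grasp_force: 30.0
```

Request:
{"name": "arm_command", "arguments": {
  "rows": [0, 0, 0, 0, 0, -0.15, -1, 0, 0, 0, 0, 0, -0.35, -1, 0, 0, 0, 0, 0, -0.6, -1, 0, 0, 0, 0, 0, -0.8, -1, 0, 0, 0, 0, 0, -0.9, -1]
}}

```text
t: 11.3
ee_pos: [444.9, 189.5, 236.7]
orientation: [0.376, 2.68, -0.078]
ft_force: [-0.0, 0.0, -0.2]
width: 60.0
grasp_force: 30.0
```

Run:
```python
from h import *
im,d,o=look('wrist','w9'); look('top','t9')
print(o['width'],o['ee_pos'],o['ft_force'],o['t'],todeck(np.array(o['ee_pos'])))
t=cv2.imread('pics/t9.png')[170:330,200:360]
cv2.imwrite('pics/v9.png',np.hstack([cv2.resize(cv2.imread('pics/w9.png'),(480,360)),cv2.resize(t,(320,360))]))
```

```text
59.970720086947225 [444.89568043 189.52445339 236.74394614] [-0.00781249  0.03786891 -0.19675972] 11.3 [-14.12036147 -48.73538443 181.73899763]
```

View pics/v9.png

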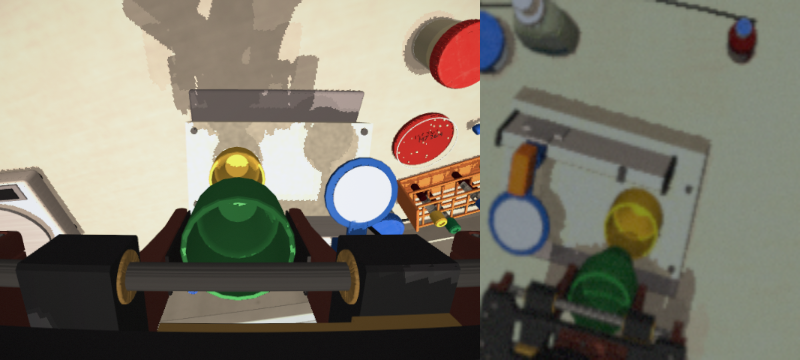

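The beaker is out in the gripper; the yellow one is still in its hole (wrist crop 238,165; top crop 633,215) and the cover stands open. Now upright and over to the pan.

```bash
cat >> h.py <<'E'
def down(y): y=np.radians(y); c,s=np.cos(y),np.sin(y); return np.array([[c,s,0],[s,-c,0],[0,0,-1.]])
E
python3 - <<'E'
from h import *
path([((440,150,270),down(164)),((480,-60,250),down(160)),((556,-232,220),down(160))],step=82)
E
```

```text
[0.001, 0.14, 0.0] [-0.245, -0.491, -0.353] -> [440.0, 150.0, 270.0]
[0.0, -0.0, 0.007] [-0.401, -0.796, 0.082] -> [453.0, 80.0, 263.0]
[0.0, -0.0, 0.008] [-0.418, -0.786, 0.082] -> [467.0, 10.0, 257.0]
[0.0, -0.001, 0.007] [-0.438, -0.776, 0.082] -> [480.0, -60.0, 250.0]
[0.0, 0.0, 0.0] [-0.542, -0.566, 0.125] -> [505.0, -117.0, 240.0]
[0.0, 0.0, 0.0] [-0.542, -0.566, 0.126] -> [531.0, -175.0, 230.0]
[0.0, 0.0, 0.0] [-0.541, -0.566, 0.125] -> [556.0, -232.0, 220.0]
```

Request:
{"name": "arm_command", "arguments": {
  "rows": [0.001, 0.03, 0, -0.05, -0.1, -0.07, -1, 0.001, 0.07, 0, -0.12, -0.25, -0.2, -1, 0.001, 0.11, 0, -0.2, -0.4, -0.3, -1, 0.001, 0.14, 0, -0.25, -0.5, -0.35, -1, 0.001, 0.14, 0, -0.25, -0.5, -0.35, -1]
}}

```text
t: 11.9
ee_pos: [442.4, 147.6, 268.9]
orientation: [-0.442, -3.107, -0.0]
ft_force: [0.3, -0.1, -0.8]
width: 60.2
grasp_force: 30.0
```

Request:
{"name": "arm_command", "arguments": {
  "rows": [0, 0, 0.002, -0.1, -0.2, 0.02, -1, 0, 0, 0.005, -0.24, -0.48, 0.05, -1, 0, 0, 0.007, -0.4, -0.8, 0.08, -1, 0, 0, 0.007, -0.4, -0.8, 0.08, -1]
}}

```text
t: 12.3
ee_pos: [452.6, 76.6, 260.8]
orientation: [-0.474, -3.102, 0.005]
ft_force: [-0.3, -0.1, -0.5]
width: 59.5
grasp_force: 30.0
```

Request:
{"name": "arm_command", "arguments": {
  "rows": [0, 0, 0.002, -0.14, -0.26, 0.03, -1, 0, 0, 0.005, -0.28, -0.52, 0.05, -1, 0, 0, 0.007, -0.42, -0.79, 0.08, -1, 0, 0, 0.007, -0.42, -0.79, 0.08, -1]
}}

```text
t: 12.7
ee_pos: [466.3, 7.2, 254.8]
orientation: [-0.508, -3.097, 0.003]
ft_force: [-0.8, -0.0, -0.5]
width: 60.0
grasp_force: 30.0
```

Request:
{"name": "arm_command", "arguments": {
  "rows": [0, 0, 0.002, -0.14, -0.26, 0.03, -1, 0, 0, 0.005, -0.28, -0.52, 0.05, -1, 0, 0, 0.007, -0.44, -0.78, 0.08, -1, 0, 0, 0.007, -0.44, -0.78, 0.08, -1]
}}

```text
t: 13.1
ee_pos: [480.4, -62.7, 248.7]
orientation: [-0.541, -3.091, 0.002]
ft_force: [-1.6, 0.3, -0.7]
width: 60.1
grasp_force: 30.0
```

Request:
{"name": "arm_command", "arguments": {
  "rows": [0, 0, 0, -0.18, -0.19, 0.04, -1, 0, 0, 0, -0.36, -0.38, 0.08, -1, 0, 0, 0, -0.54, -0.57, 0.12, -1, 0, 0, 0, -0.54, -0.57, 0.12, -1]
}}

```text
t: 13.5
ee_pos: [505.9, -119.5, 239.0]
orientation: [-0.54, -3.092, 0.002]
ft_force: [0.2, 0.1, -0.8]
width: 60.0
grasp_force: 30.0
```

Request:
{"name": "arm_command", "arguments": {
  "rows": [0, 0, 0, -0.18, -0.19, 0.04, -1, 0, 0, 0, -0.36, -0.38, 0.08, -1, 0, 0, 0, -0.54, -0.57, 0.12, -1, 0, 0, 0, -0.54, -0.57, 0.12, -1]
}}

```text
t: 13.9
ee_pos: [531.6, -178.8, 229.5]
orientation: [-0.541, -3.092, 0.002]
ft_force: [0.2, 0.0, -1.3]
width: 59.7
grasp_force: 30.0
```

Request:
{"name": "arm_command", "arguments": {
  "rows": [0, 0, 0, -0.18, -0.19, 0.04, -1, 0, 0, 0, -0.36, -0.38, 0.08, -1, 0, 0, 0, -0.54, -0.57, 0.12, -1, 0, 0, 0, -0.54, -0.57, 0.12, -1]
}}

```text
t: 14.3
ee_pos: [556.6, -237.0, 219.7]
orientation: [-0.541, -3.092, 0.002]
ft_force: [-0.1, -0.5, -1.9]
width: 59.8
grasp_force: 30.0
```

```bash
cat > pan.py <<'E'
import sys
from h import *
im,d,o=look('wrist',sys.argv[1]); W=cloud('wrist',d,o); m=masks(im)
p=np.array(o['ee_pos']); print(o['t'],p.round(1),o['width'],R.from_rotvec(o['orientation']).as_matrix().round(3).tolist())
X,Y,Z=[W[...,i] for i in range(3)]
g=m['green']&(np.hypot(X-p[0],Y-p[1])<60)&(Z>p[2]-70)&(Z<p[2]+40); w=W[g]
zt=np.percentile(w[:,2],99); r=w[w[:,2]>zt-4]; c,rr=cv2.minEnclosingCircle(r[:,:2].astype(np.float32))
A=np.c_[r[:,:2],np.ones(len(r))]; pl=np.linalg.lstsq(A,r[:,2],rcond=None)[0]
print('rim z',zt,'c',c,rr,'z lo',w[:,2].min(),'rim slope',pl[:2].round(3))
s=(X>450)&(X<660)&(Y>-330)&(Y<-130)&(Z>49)&(Z<60); w=W[s]
print('pan',len(w),cv2.minEnclosingCircle(w[:,:2].astype(np.float32)),np.median(w[:,2]),w.min(0),w.max(0))
E
python3 pan.py w10
python3 - <<'E'
from h import *
path([((556,-232,150),down(160))])
E
```

```text
14.3 [ 556.6 -237.   219.7] 59.81375019162696 [[-0.94, 0.34, -0.003], [0.34, 0.94, -0.001], [0.003, -0.002, -1.0]]
rim z 237.878779018575 c (556.1475830078125, -236.57113647460938) 29.986982345581055 z lo 158.24476567878747 rim slope [-0.009 -0.002]
pan 10141 ((555.2990112304688, -230.41465759277344), 60.1040153503418) 54.59250570514456 [ 495.40601193 -290.50015491   49.67171973] [ 607.54831275 -170.67040934   57.00025163]
[-0.0, -0.001, 0.001] [0.012, 0.046, 0.872] -> [556.0, -232.0, 150.0]
```

View pics/w10.png

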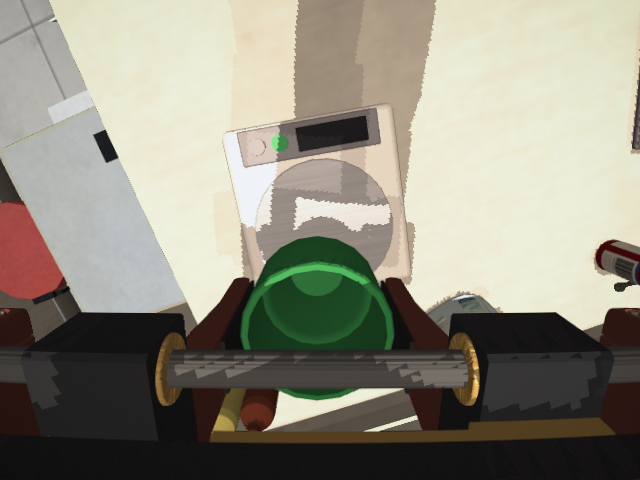

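Over the pan: the beaker rim is at (318,330), the pan visible at (325,215) below, nothing near. The beaker is upright (rim slope under 0.01) and the foot is about 103 mm above the pan.

Request:
{"name": "arm_command", "arguments": {
  "rows": [0, 0, 0, 0.035, 0.06, 0.2, -1, 0, 0, 0, 0.035, 0.06, 0.45, -1, 0, 0, 0, 0.035, 0.06, 0.7, -1, 0, 0, 0, 0.035, 0.06, 0.9, -1, 0, 0, 0, 0.035, 0.06, 1, -1]
}}

```text
t: 14.85
ee_pos: [553.5, -228.3, 138.9]
orientation: [-0.538, -3.089, -0.0]
ft_force: [-0.0, 0.5, -0.4]
width: 60.0
grasp_force: 30.0
```

Request:
{"name": "arm_command", "arguments": {
  "rows": [0, 0, 0, 0, 0, 0.05, -1, 0, 0, 0, 0, 0, 0.1, -1, 0, 0, 0, 0, 0, 0.15, -1, 0, 0, 0, 0, 0, 0.2, -1, 0, 0, 0, 0, 0, 0.2, -1]
}}

```text
t: 15.35
ee_pos: [554.3, -229.3, 124.1]
orientation: [-0.539, -3.091, 0.001]
ft_force: [-0.3, 0.4, -0.3]
width: 59.6
grasp_force: 30.0
```

```bash
python3 pan.py w11
```

```text
15.35 [ 554.3 -229.3  124.1] 59.593354820387084 [[-0.941, 0.338, -0.004], [0.338, 0.941, 0.0], [0.003, -0.001, -1.0]]
rim z 142.1964915798228 c (553.84033203125, -228.897705078125) 30.02391242980957 z lo 62.43844066673071 rim slope [-0.01  -0.002]
pan 13442 ((555.042236328125, -230.19947814941406), 59.75520324707031) 54.64542168303447 [ 495.74181836 -289.08853949   50.15181938] [ 587.08924476 -170.65834796   57.06783885]
```

Request:
{"name": "arm_command", "arguments": {
  "rows": [0, 0, 0, 0, 0, 0.02, -1, 0, 0, 0, 0, 0, 0.04, -1, 0, 0, 0, 0, 0, 0.06, -1, 0, 0, 0, 0, 0, 0.06, -1]
}}

```text
t: 15.8
ee_pos: [554.3, -229.3, 119.3]
orientation: [-0.539, -3.091, 0.001]
ft_force: [-0.1, 0.3, -0.8]
width: 59.8
grasp_force: 30.0
```

Request:
{"name": "arm_command", "arguments": {
  "rows": [0, 0, 0, 0, 0, 0.01, -1, 0, 0, 0, 0, 0, 0.02, -1, 0, 0, 0, 0, 0, 0.02, -1]
}}

```text
t: 16.1
ee_pos: [554.4, -229.3, 117.8]
orientation: [-0.539, -3.092, 0.001]
ft_force: [-1.7, 1.0, -1.0]
width: 59.9
grasp_force: 30.0
```

Request:
{"name": "arm_command", "arguments": {
  "rows": [0, 0, 0, 0, 0, 0.01, -1, 0, 0, 0, 0, 0, 0.01, -1]
}}

```text
t: 16.3
ee_pos: [554.5, -229.4, 117.4]
orientation: [-0.539, -3.092, 0.001]
ft_force: [-1.4, 0.3, 2.8]
width: 59.6
grasp_force: 30.0
```

Request:
{"name": "arm_command", "arguments": {
  "rows": [0, 0, 0, 0, 0, 0.01, -1, 0, 0, 0, 0, 0, 0.01, -1]
}}

```text
t: 16.5
ee_pos: [554.6, -229.5, 117.4]
orientation: [-0.539, -3.092, 0.001]
ft_force: [-3.7, 1.2, 9.8]
width: 59.7
grasp_force: 30.0
```

Contact felt (10 N). Ease off 1 mm and open.

Request:
{"name": "arm_command", "arguments": {
  "rows": [0, 0, 0, 0, 0, -0.012, -1, 0, 0, 0, 0, 0, -0.012, 0.5, 0, 0, 0, 0, 0, -0.012, 0.5, 0, 0, 0, 0, 0, -0.012, 1, 0, 0, 0, 0, 0, -0.012, 1]
}}

```text
t: 17.0
ee_pos: [554.4, -229.3, 117.0]
orientation: [-0.539, -3.092, 0.001]
ft_force: [0.5, 0.3, 0.4]
width: 78.2
grasp_force: 0.0
```

```bash
python3 pan.py w12
```

```text
17.0 [ 554.4 -229.3  117. ] 78.24567248766446 [[-0.941, 0.338, -0.003], [0.338, 0.941, -0.0], [0.003, -0.001, -1.0]]
rim z 135.4308126825639 c (553.5826416015625, -229.21165466308594) 29.992958068847656 z lo 55.81133437483888 rim slope [-0.006  0.001]
pan 15938 ((555.277587890625, -230.2123260498047), 59.73976135253906) 54.68701958903145 [ 495.73940414 -287.65735031   49.62366779] [ 604.05788735 -170.62676666   59.99761018]
```

Request:
{"name": "arm_command", "arguments": {
  "rows": [0, 0, 0, 0, 0, -0.1, 1, 0, 0, 0, 0, 0, -0.3, 1, 0, 0, 0, 0, 0, -0.6, 1, 0, 0, 0, 0, 0, -1, 1, 0, 0, 0, 0, 0, -1, 1]
}}

```text
t: 17.55
ee_pos: [557.5, -230.6, 202.9]
orientation: [0.538, 3.09, -0.004]
ft_force: [0.7, -0.1, 0.2]
width: 87.9
grasp_force: 0.0
```

Request:
{"name": "arm_command", "arguments": {
  "rows": [0, 0, 0, 0, 0, -0.5, 1, 0, 0, 0, 0, 0, -1, 1, 0, 0, 0, 0, 0, -1, 1]
}}

```text
t: 17.85
ee_pos: [557.6, -230.5, 283.4]
orientation: [0.538, 3.088, -0.005]
ft_force: [0.8, 0.2, 0.7]
width: 87.8
grasp_force: 0.0
```

Run:
```python
from h import *
path([((500,-60,300),down(162)),((450,200,320),down(164)),(dw(15,61,200),flipR())],step=84)
im,d,o=look('wrist','w13'); W=cloud('wrist',d,o); m=masks(im)['green']; w=W[m&(W[...,2]>120)&(W[...,2]<150)]; print(o['ee_pos'],w.min(0),w.max(0))
```

```text
[-0.0, 0.001, -0.003] [0.466, 0.587, -0.073] -> [538.0, -174.0, 289.0]
[-0.0, 0.0, -0.004] [0.46, 0.592, -0.072] -> [519.0, -117.0, 294.0]
[-0.001, 0.001, -0.003] [0.453, 0.597, -0.072] -> [500.0, -60.0, 300.0]
[0.0, 0.0, -0.003] [0.399, 0.725, -0.062] -> [488.0, 5.0, 305.0]
[0.0, 0.0, -0.002] [0.393, 0.728, -0.062] -> [475.0, 70.0, 310.0]
[0.0, 0.0, -0.003] [0.388, 0.731, -0.062] -> [463.0, 135.0, 315.0]
[0.0, 0.0, -0.003] [0.381, 0.735, -0.062] -> [450.0, 200.0, 320.0]
[0.0, -0.069, 0.0] [-0.105, 0.613, 0.341] -> [472.0, 245.0, 293.0]
[0.001, -0.07, 0.0] [-0.03, 0.614, 0.355] -> [493.0, 290.0, 266.0]
[ 557.6322077  -230.49556647  283.44851907] [ 523.6165279  -258.35073765  120.04823261] [ 583.18326947 -199.88621457  136.57247479]
```

Request:
{"name": "arm_command", "arguments": {
  "rows": [0, 0, -0.005, 0.47, 0.6, -0.07, 1, 0, 0, -0.005, 0.72, 0.92, -0.11, 1, 0, 0, -0.005, 0.72, 0.92, -0.11, 1]
}}

```text
t: 18.2
ee_pos: [523.2, -136.9, 285.2]
orientation: [-0.51, -3.093, -0.001]
ft_force: [-0.8, 0.7, 0.2]
width: 88.1
grasp_force: 0.0
```

Request:
{"name": "arm_command", "arguments": {
  "rows": [0, 0, -0.005, 0.35, 0.45, -0.07, 1, 0, 0, -0.005, 0.65, 0.87, -0.11, 1, 0, 0, -0.005, 0.65, 0.87, -0.11, 1]
}}

```text
t: 18.5
ee_pos: [497.3, -55.1, 294.3]
orientation: [-0.485, -3.098, -0.0]
ft_force: [-0.2, -0.3, 0.1]
width: 88.1
grasp_force: 0.0
```

Request:
{"name": "arm_command", "arguments": {
  "rows": [0, 0, -0.005, 0.3, 0.55, -0.06, 1, 0, 0, -0.005, 0.53, 1, -0.08, 1, 0, 0, -0.005, 0.53, 1, -0.08, 1]
}}

```text
t: 18.8
ee_pos: [482.8, 33.7, 300.8]
orientation: [-0.461, -3.103, 0.0]
ft_force: [-0.1, -0.2, -0.5]
width: 87.9
grasp_force: 0.0
```

Request:
{"name": "arm_command", "arguments": {
  "rows": [0, 0, -0.005, 0.3, 0.55, -0.06, 1, 0, 0, -0.005, 0.53, 1, -0.08, 1, 0, 0, -0.005, 0.53, 1, -0.08, 1]
}}

```text
t: 19.1
ee_pos: [466.3, 122.4, 307.4]
orientation: [-0.436, -3.107, 0.0]
ft_force: [0.4, -0.9, -0.4]
width: 87.6
grasp_force: 0.0
```

Run:
```python
from h import *
o=ctrl.get_obs(); print(o['ee_pos'])
path([(dw(15,61,200)+[-15,-20,30],flipR()),(dw(15,61,200),flipR())],step=84)
```

```text
[466.26214054 122.35905375 307.44950352]
[-0.0, -0.07, 0.0] [0.181, 0.906, 0.074] -> [472.0, 196.0, 302.0]
[-0.0, -0.07, 0.001] [0.194, 0.907, 0.033] -> [478.0, 270.0, 296.0]
[-0.0, -0.0, -0.0] [0.058, 0.292, 0.386] -> [493.0, 290.0, 266.0]
```

Request:
{"name": "arm_command", "arguments": {
  "rows": [0, -0.07, 0, 0.18, 0.9, 0.07, 1, 0, -0.07, 0, 0.18, 0.9, 0.07, 1, 0, -0.07, 0, 0.18, 0.9, 0.07, 1]
}}

```text
t: 19.4
ee_pos: [472.2, 194.0, 301.1]
orientation: [0.407, 2.898, -0.048]
ft_force: [-0.3, -0.3, -0.4]
width: 88.1
grasp_force: 0.0
```

Request:
{"name": "arm_command", "arguments": {
  "rows": [0, -0.07, 0, 0.19, 0.9, 0.03, 1, 0, -0.07, 0, 0.19, 0.9, 0.03, 1, 0, -0.07, 0, 0.19, 0.9, 0.03, 1]
}}

```text
t: 19.7
ee_pos: [478.5, 268.2, 295.1]
orientation: [0.375, 2.682, -0.088]
ft_force: [-0.0, -0.3, -0.7]
width: 87.7
grasp_force: 0.0
```

Request:
{"name": "arm_command", "arguments": {
  "rows": [0, 0, 0, 0.06, 0.29, 0.1, 0.2, 0, 0, 0, 0.06, 0.29, 0.1, 0.2, 0, 0, 0, 0.06, 0.29, 0.1, 0.2]
}}

```text
t: 20.0
ee_pos: [484.9, 287.4, 286.7]
orientation: [0.381, 2.683, -0.089]
ft_force: [1.0, -0.0, -0.4]
width: 67.1
grasp_force: 0.0
```

```bash
cat > grip.py <<'E'
import sys
from h import *
im,d,o=look('wrist',sys.argv[1]); W=cloud('wrist',d,o); D=todeck(W); m=masks(im)
p=todeck(np.array(o['ee_pos'])); Rt=R.from_rotvec(o['orientation']).as_matrix()
print(o['t'],o['width'],'tcp',p.round(1),(R.from_matrix(Rt.T@flipR()).as_rotvec()/np.pi).round(4))
b=m['orange']&(D[...,1]>-80)&(D[...,1]<110)&(D[...,2]>100)&(D[...,2]<150)&(D[...,0]>20)&(D[...,0]<80)
print('grip',b.sum(),np.percentile(D[b],[2,50,98],axis=0).round(1).tolist())
b=m['blue']&(abs(D[...,2]-103)<12)&(D[...,0]<30)&(D[...,0]>-60)&(D[...,1]>-100)&(D[...,1]<110); w=D[b]
if b.sum()>50:print('disc',b.sum(),np.percentile(w,[2,50,98],axis=0).round(1).tolist())
b=m['yellow']&(abs(D[...,0]+14)<45)&(abs(D[...,1]+49)<45)&(D[...,2]>-20); w=D[b]
if len(w)>50: print('yellow',len(w),np.percentile(w,[2,50,98],axis=0).round(1).tolist())
E
python3 grip.py w14
```

```text
20.0 67.1071046512464 tcp [ 17.3  56.4 222.2] [-0.0013 -0.0003 -0.0002]
grip 1036 [[27.6, 52.2, 105.3], [38.8, 62.0, 131.2], [65.7, 69.7, 133.3]]
disc 2371 [[-45.1, 31.0, 96.6], [-9.5, 60.9, 98.2], [27.1, 91.8, 99.9]]
yellow 833 [[-43.4, -77.0, -1.4], [-21.2, -53.9, 45.3], [14.1, -20.2, 46.9]]
```

Request:
{"name": "arm_command", "arguments": {
  "rows": [0, 0, 0, -0.2, 0.06, 0.2, 0, 0, 0, 0, -0.385, 0.06, 0.5, 0, 0, 0, 0, -0.385, 0.06, 0.75, 0, 0, 0, 0, -0.385, 0.06, 0.75, 0]
}}

```text
t: 20.45
ee_pos: [536.9, 276.0, 244.0]
orientation: [0.384, 2.684, -0.091]
ft_force: [-0.6, -0.4, -0.4]
width: 43.7
grasp_force: 0.0
```

```bash
python3 grip.py w15
```

```text
20.45 43.715320084899986 tcp [ 47.4  59.8 161.1] [-0.0019 -0.0007 -0.0006]
grip 2022 [[27.8, 52.5, 106.7], [37.4, 61.6, 131.5], [65.7, 69.8, 133.5]]
disc 4199 [[-44.8, 30.8, 96.8], [-10.0, 61.6, 98.2], [27.1, 91.9, 99.9]]
yellow 1208 [[-42.9, -76.6, 1.5], [-24.9, -56.1, 45.3], [14.2, -23.0, 47.0]]
```

Request:
{"name": "arm_command", "arguments": {
  "rows": [0, 0, 0, 0, 0.015, 0.15, 0, 0, 0, 0, 0, 0.015, 0.35, 0, 0, 0, 0, 0, 0.015, 0.52, 0, 0, 0, 0, 0, 0.015, 0.52, 0]
}}

```text
t: 20.9
ee_pos: [553.6, 274.1, 205.9]
orientation: [0.381, 2.684, -0.089]
ft_force: [-0.6, 1.0, -0.3]
width: 43.9
grasp_force: 0.0
```

Request:
{"name": "arm_command", "arguments": {
  "rows": [0, 0, 0, 0, 0, 0, -1, 0, 0, 0, 0, 0, 0, -1, 0, 0, 0, 0, 0, 0, -1, 0, 0, 0, 0, 0, 0, -1]
}}

```text
t: 21.3
ee_pos: [553.4, 273.0, 208.5]
orientation: [0.381, 2.682, -0.092]
ft_force: [-3.0, -8.1, 6.3]
width: 17.9
grasp_force: 30.0
```

Request:
{"name": "arm_command", "arguments": {
  "rows": [0, 0, 0, 0, 0, -0.05, -1, 0, 0, 0, 0, 0, -0.1, -1, 0, 0, 0, 0, 0, -0.15, -1, 0, 0, 0, 0, 0, -0.15, -1]
}}

```text
t: 21.7
ee_pos: [548.6, 274.4, 219.1]
orientation: [0.382, 2.682, -0.091]
ft_force: [4.0, -7.6, -2.8]
width: 17.9
grasp_force: 30.0
```

```bash
python3 grip.py w16
```

```text
21.7 17.86165796808687 tcp [ 47.4  61.6 133.5] [-0.0017 -0.     -0.0001]
grip 3662 [[27.8, 53.1, 117.8], [37.4, 61.6, 143.3], [56.7, 70.0, 145.1]]
disc 6494 [[-44.7, 30.9, 108.2], [-9.9, 61.4, 109.7], [27.4, 91.9, 111.3]]
yellow 1466 [[-43.0, -76.7, 1.5], [-24.8, -55.6, 45.3], [14.5, -22.2, 47.0]]
```

Request:
{"name": "arm_command", "arguments": {
  "rows": [0, 0, 0, 0, -0.15, 0, -1, 0, 0, 0, 0, -0.35, 0, -1, 0, 0, 0, 0, -0.55, 0, -1, 0, 0, 0, 0, -0.75, 0, -1, 0, 0, 0, 0, -0.9, 0, -1]
}}

```text
t: 22.25
ee_pos: [528.7, 205.7, 219.4]
orientation: [0.381, 2.681, -0.086]
ft_force: [2.4, 2.0, -4.0]
width: 17.8
grasp_force: 30.0
```

Request:
{"name": "arm_command", "arguments": {
  "rows": [0, 0, 0, 0, -0.15, 0, -1, 0, 0, 0, 0, -0.3, 0, -1, 0, 0, 0, 0, -0.4, 0, -1, 0, 0, 0, 0, -0.47, 0, -1, 0, 0, 0, 0, -0.47, 0, -1]
}}

```text
t: 22.75
ee_pos: [518.3, 170.0, 219.1]
orientation: [0.382, 2.682, -0.088]
ft_force: [2.2, -2.4, -3.5]
width: 17.7
grasp_force: 30.0
```

```bash
python3 grip.py w17
```

```text
22.75 17.68100960897041 tcp [ 47.3 -47.1 133.6] [-0.001  -0.     -0.0003]
grip 3790 [[27.5, -55.5, 117.3], [37.6, -46.7, 143.4], [56.6, -38.3, 145.2]]
disc 6396 [[-44.9, -77.3, 108.4], [-11.0, -46.8, 109.8], [27.2, -16.4, 111.4]]
```

1.7 mm short of the closed position seen at the start; push on a little, then lower.

Request:
{"name": "arm_command", "arguments": {
  "rows": [0, 0, 0, 0, -0.015, 0, -1, 0, 0, 0, 0, -0.03, 0, -1, 0, 0, 0, 0, -0.03, 0, -1]
}}

```text
t: 23.1
ee_pos: [518.1, 169.2, 219.2]
orientation: [0.38, 2.681, -0.085]
ft_force: [2.5, 1.3, -4.6]
width: 17.8
grasp_force: 30.0
```

Request:
{"name": "arm_command", "arguments": {
  "rows": [0, 0, 0, 0, 0, 0.05, -1, 0, 0, 0, 0, 0, 0.1, -1, 0, 0, 0, 0, 0, 0.15, -1, 0, 0, 0, 0, 0, 0.16, -1, 0, 0, 0, 0, 0, 0.16, -1]
}}

```text
t: 23.6
ee_pos: [523.1, 167.6, 208.5]
orientation: [0.381, 2.68, -0.085]
ft_force: [-9.4, 3.7, 12.3]
width: 17.8
grasp_force: 30.0
```

```bash
python3 grip.py w18
```

```text
23.6 17.849348266313648 tcp [ 47.6 -48.1 121.8] [-0.0003  0.0003 -0.0004]
grip 3798 [[27.5, -56.3, 105.9], [37.8, -47.7, 131.7], [56.7, -39.1, 133.5]]
disc 6394 [[-44.9, -78.1, 96.7], [-11.2, -47.6, 98.1], [27.1, -17.1, 99.8]]
```

Cover height is back to its initial value and within 1 mm of closed. Release and retreat.

Request:
{"name": "arm_command", "arguments": {
  "rows": [0, 0, 0, 0, 0, 0, 0, 0, 0, 0, 0, 0, 0, 0, 0, 0, 0, 0, 0, 0, 0, 0, 0, 0, 0, 0, 0, 0]
}}

```text
t: 24.05
ee_pos: [523.2, 167.1, 207.4]
orientation: [0.381, 2.681, -0.086]
ft_force: [0.5, 0.2, -0.0]
width: 42.8
grasp_force: 0.0
```

Request:
{"name": "arm_command", "arguments": {
  "rows": [0, 0, 0, 0, 0, -0.2, 0, 0, 0, 0, 0, 0, -0.5, 0, 0, 0, 0, 0, 0, -0.8, 0, 0, 0, 0, 0.2, 0, -1, 0, 0, 0, 0, 0.2, 0, -1, 0]
}}

```text
t: 24.55
ee_pos: [475.9, 181.1, 274.4]
orientation: [0.38, 2.68, -0.084]
ft_force: [-0.4, -1.1, 0.7]
width: 44.0
grasp_force: 0.0
```

```bash
python3 grip.py w19
python3 - <<'E'
from h import *
look('top','t19'); 
t=cv2.imread('pics/t19.png'); cv2.imwrite('pics/v19.png',np.hstack([cv2.resize(cv2.imread('pics/w19.png'),(400,300)),cv2.resize(t[150:330,240:480],(400,300))]))
E
```

```text
24.55 44.03885348519485 tcp [ 30.9 -48.2 202.2] [-0.0001  0.0004 -0.0001]
grip 1218 [[27.5, -56.0, 106.2], [37.9, -47.2, 131.5], [65.6, -39.5, 133.3]]
disc 2846 [[-45.2, -78.1, 96.7], [-9.3, -47.8, 98.3], [26.9, -17.2, 100.0]]
```

View pics/v19.png

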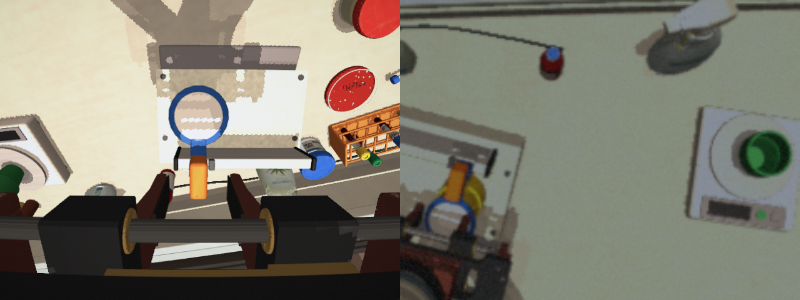

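The cover is closed (left crop 198,115), with the yellow beaker under it. The green beaker stands on the pan (right crop 767,155; w13 gave its rim centred at (553,-229), about 3 mm off), and the gripper is free.

```bash
python3 -c "
from workcell import ctrl
print(ctrl.close_job())"
```

```text
the job is handed in; nothing more can be done
None
```

I handed the job in at 24.6 s with no verdict returned: the green beaker stands upright on the pan about 3 mm off centre, the dust cover is down and about 1 mm from closed over the yellow beaker, which was still in its seat when last seen before closing, and the arm steered clear of the dish, cup and bottle.

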